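# Tighten the filter cover crisscross with its lever nuts

### The arm

A 6-joint arm with a two-finger parallel gripper is mounted at the origin on the work surface. World frame = base frame: x ahead of the robot, y to its left, z up, the work surface at z = 0. Lengths are in m, angles in degrees, forces in N, time in s.
With the tool pointing down it reaches from about 0.425 to 0.95 m from the base axis. Payload 14.7 kg.
Tool frame: the origin (TCP) lies at the centre of the arm's flange, where the gripper is bolted on; the fingertips stand 173 mm ahead of it and the grasp point (between the pads) lies 155 mm ahead of it; z points along the fingers, y is the line along which they close (so a half turn about z gives the same grasp; the last joint's range is limited). The gripper opens to 85 mm and grips with 20 to 120 N. Pads are 22 mm wide; open, the fingers measure 114 mm over their backs; the gripper's body (76 mm by 85 mm) begins 54 mm behind the grasp point. The pads swing forward as they close: fully open they stand 13 mm farther back than shut.
Start: joints at [69.981, 27.513, 91.461, -0, 61.026, -2.67], TCP at [0.194, 0.62, 0.405] pointing down, gripper open.
Joint ranges: [-157.49, 157.49], [-46.99, 117.5], [13.45, 153.17], [-89.5, 269.5], [5.16, 153.95], [-167.48, 167.48]. Speed limits (degrees/s): [108.29, 108.29, 136.94, 172.46, 172.46, 172.46].

### API

Orientations are given as [roll, pitch, yaw] about the fixed x, y, z axes, in that order (R = Rz(yaw) Ry(pitch) Rx(roll)).
In Python, from rig import ctrl, viewer, finish_job gives the robot as it stands. The module is installed in compiled form; this text tells all that it offers.
- The arm moves only by the shell command python3 -m handwheel 'ROWS' [FORCE]. ROWS is JSON, a list of rows, each a list of 7 numbers: the opening, from 0 (shut) to 1 (fully open), then the shift along the world's x, y, z in units of 0.03 m (1.0 is 0.03 m), then the turn, a rotation vector about the world's x, y, z in units of 6 degrees (1.0 is 6 degrees). In form: [[jaw, tx, ty, tz, rx, ry, rz], ...]. A call has exactly 8 rows; each row shifts and turns the commanded pose from where the row before left it; what a row does not reach is not made up. A row lasts 1/10 s, in which the tool goes at most 50 mm and 8.59 degrees, less where a joint would pass 70% of its speed; a pose out of reach is approached as far as the arm can. A call with a number of a shift or a turn outside -1 to 1 is refused whole. A call with a gripper value outside its range is refused whole. The fingers move at their own pace and stop on an object; FORCE is the grip in N (left out, the last holds). Time passes only in rows, so rows that do not move let the fingers close, or fill a call up. It gives the time, the measured TCP pose, the force, the opening and the grip force at its end, in the units of the state.
- ctrl.sense(): the state, without advancing time (a new reading comes with each control period).
- viewer.snapshot(name): name is "scene" or "top" or "wrist"; returns (picture, depth): 400x640x3 uint8, red, green, blue; 400x640 float32, m along the optical axis (not along the pixel's ray), 0 where there is no reading.
- viewer.get_calibration(name): a dict with "fov_y" (degrees; the focal length in pixels is half the picture's height over the tangent of half this angle, whatever the lens; pixels are square), "cx", "cy" (the principal point, pixels), "cam_to_world" (4x4, takes a point from camera to world coordinates); the wrist camera has in their place "T_tool_cam" (4x4, takes a point from camera to tool coordinates, whose origin is the TCP and whose axes are the flange's). Camera axes: x right, y down, z forward; pixel columns grow to the right and rows downward; lengths in m; the calibration is good to about 2 mm. A picture is of the moment at which its call begins: read the wrist's pose just before it. get_calibration takes no time and is no camera call.
- finish_job(): hands the job in; it is judged then, once.
The state is a dict: "time_s": time; "joint_positions": joint angles; "joint_vel": joint speeds; "joint_efforts": joint torques, N m; "tool_pos": TCP position; "tcp_rot": TCP orientation; "force": force on the tool from outside, world axes, zero at the start; "wrist_torque": the same for the moment, N m; "gripper_width": finger opening in m; "grasp_force": force on a finger pad.
Only numpy, scipy, OpenCV 4.12 (cv2) and the standard library are available. Lean on these libraries where they do the work, as an engineer would, in place of code of your own. Each camera call takes 0.05 s, during which the arm holds its last target. There are 200 camera calls.

### The job

Close the cover of the filter box evenly: tighten its four lever nuts clockwise in crisscross order, in two rounds. First bring each lever over its dark halfway mark, going from each nut to the one diagonally opposite before the other pair; only when all four are there, go round crisscross again and bring each lever right up against its stop post. Let the things standing on the cover and around the box stay where they are.

Things in the scene. Friction and masses are not known exactly. Their poses are not given: they have to be found in the camera images.
- housing: Low cream air-filter box fixed to the table, 250 x 250 x 70 mm, with an aluminium cover 260 x 260 mm, top face 82 mm above the table. Origin: centre of the underside; x, y along the sides, z up. Four lever nuts stand on it, vertical axes in its x, y (mm): nut1 (57, 57), nut2 (-57, 57), nut3 (-57, -57), nut4 (57, -57). 1 is diagonally opposite 3, and 2 opposite 4.
- gauge (a point): Top centre of the small round gauge fixed in the middle of the cover, 40 mm across, rising 60 mm above the cover (an obstacle).
- nut1 (a joint): Stiff lever nut 1 (0.3 N m, stays put): angle in rad, growing clockwise seen from above (tightening). 0 loose, 0.8 over its halfway mark, 1.6 against its stop post. The lever points, in the housing frame, at 160 degrees (counter-clockwise from its x) minus the angle. All four alike: hub 26 mm across, 40 mm high; one arm 12 mm wide, reaching 68 mm from the axis, 20 to 34 mm above the cover.
- nut2 (a joint): Lever nut 2, like nut 1; its lever points at 250 degrees minus the angle.
- nut3 (a joint): Lever nut 3, like nut 1; its lever points at 340 degrees minus the angle.
- nut4 (a joint): Lever nut 4, like nut 1; its lever points at 70 degrees minus the angle.
- half1 (a point): Outer end of the halfway mark of nut 1: a thin dark radial line on the cover, from 22 to 74 mm off the nut axis; the lever is at halfway when it lies over this line.
- stop1 (a point): Top centre of the stop post of nut 1: round, steel, 14 mm across, 36 mm high, fixed on the cover 55 mm off the nut axis; the lever ends its clockwise travel against its side.
- half2 (a point): Outer end of the halfway mark of nut 2: a thin dark radial line on the cover, from 22 to 74 mm off the nut axis; the lever is at halfway when it lies over this line.
- stop2 (a point): Top centre of the stop post of nut 2: round, steel, 14 mm across, 36 mm high, fixed on the cover 55 mm off the nut axis; the lever ends its clockwise travel against its side.
- half3 (a point): Outer end of the halfway mark of nut 3: a thin dark radial line on the cover, from 22 to 74 mm off the nut axis; the lever is at halfway when it lies over this line.
- stop3 (a point): Top centre of the stop post of nut 3: round, steel, 14 mm across, 36 mm high, fixed on the cover 55 mm off the nut axis; the lever ends its clockwise travel against its side.
- half4 (a point): Outer end of the halfway mark of nut 4: a thin dark radial line on the cover, from 22 to 74 mm off the nut axis; the lever is at halfway when it lies over this line.
- stop4 (a point): Top centre of the stop post of nut 4: round, steel, 14 mm across, 36 mm high, fixed on the cover 55 mm off the nut axis; the lever ends its clockwise travel against its side.
- tin: Bystander: brass tin 32 mm across, 40 mm high, standing on the cover near one edge. Origin under its centre.
- rest: Bystander: dark wooden block 22 x 60 x 22 mm lying on the cover near another edge. Origin under its centre.
- jar: Bystander: amber glass jar with steel cap, 64 mm across, 125 mm high, on the table beside the housing. Origin under its centre.
- rod_pot: Bystander: steel pot 64 mm across, 100 mm high, with rods standing up to 175 mm, on the table beside the housing. Origin under its centre.
- paddle: Bystander: black graphite paddle with a wooden handle, 230 mm long along its x (handle to -x), 24 mm high, lying on the table. Origin in mid-length, on the table.
- firebrick: Bystander: pale firebrick 110 x 70 x 50 mm on the table. Origin under its centre.
- spanner: Bystander: steel spanner, 160 mm long along its own x, lying on the table.

How it is judged (in metres and radians):
On the way, in this order (a step that is already met when the one before it is completed fails the run):
1. two diagonally opposite levers are at their halfway marks, the other two still loose (((value of joint nut1 between 0.58 and 1.02 rad and value of joint nut3 between 0.58 and 1.02 rad and value of joint each of nut2, nut4 below 0.58 rad) or (value of joint nut2 between 0.58 and 1.02 rad and value of joint nut4 between 0.58 and 1.02 rad and value of joint each of nut1, nut3 below 0.58 rad))), for 0.1 s.
2. all four levers are at their halfway marks (within 0.22 rad) (value of joint nut1 between 0.58 and 1.02 rad and value of joint nut2 between 0.58 and 1.02 rad and value of joint nut3 between 0.58 and 1.02 rad and value of joint nut4 between 0.58 and 1.02 rad), for 0.1 s.
3. two diagonally opposite levers are against their stops, the other two still at halfway (((value of joint each of nut1, nut3 above 1.48 rad and value of joint nut2 between 0.58 and 1.02 rad and value of joint nut4 between 0.58 and 1.02 rad) or (value of joint each of nut2, nut4 above 1.48 rad and value of joint nut1 between 0.58 and 1.02 rad and value of joint nut3 between 0.58 and 1.02 rad))), for 0.1 s.
At the end, for the whole second after the job is handed in: All four levers are against their stop posts (within 0.12 rad, that is 1.48 rad or more) and at rest, after both crisscross rounds; the bystanders are within 25 mm of where they were and upright (value of joint each of nut1, nut2, nut3, nut4 above 1.48 rad and velocity of joint each of nut1, nut2, nut3, nut4 below 0.05 rad/s and distance of each of tin, rest, jar, rod_pot, paddle, firebrick, spanner from where it was at the start of the episode below 0.025 m and angle between each of tin, jar, rod_pot's own z axis and vertical below 0.35 rad); the robot touches nothing.
It fails at once if in the first round a nut is brought to halfway next to the first one instead of diagonally opposite it ((value of joint each of nut1, nut2 above 0.55 rad and value of joint each of nut3, nut4 below 0.55 rad) or (value of joint each of nut2, nut3 above 0.55 rad and value of joint each of nut4, nut1 below 0.55 rad) or (value of joint each of nut3, nut4 above 0.55 rad and value of joint each of nut1, nut2 below 0.55 rad) or (value of joint each of nut4, nut1 above 0.55 rad and value of joint each of nut2, nut3 below 0.55 rad)).
It fails at once if in the second round a nut is tightened next to the first one instead of diagonally opposite it ((value of joint each of nut1, nut2 above 1.25 rad and value of joint each of nut3, nut4 below 1.25 rad) or (value of joint each of nut2, nut3 above 1.25 rad and value of joint each of nut4, nut1 below 1.25 rad) or (value of joint each of nut3, nut4 above 1.25 rad and value of joint each of nut1, nut2 below 1.25 rad) or (value of joint each of nut4, nut1 above 1.25 rad and value of joint each of nut2, nut3 below 1.25 rad)).
It fails at once if a nut is turned well past its halfway mark while another has not yet come to its mark (value of joint any of nut1, nut2, nut3, nut4 above 1.08 rad and value of joint any of nut1, nut2, nut3, nut4 below 0.55 rad).
It fails at once if one of the things standing or lying about is shifted by more than 25 mm or knocked over (distance of any of tin, rest, jar, rod_pot, paddle, firebrick, spanner from where it was at the start of the episode above 0.025 m or angle between any of tin, jar, rod_pot's own z axis and vertical above 0.35 rad).
It also fails if it takes over 72 s, if anything falls off the work surface, if the arm or the gripper's body presses on something with over 40 N, if the wrist force passes 120 N, or if a joint passes its speed limit or range.

## Working session

There is one attempt and no reset: what is moved stays moved. The work goes in short steps, Python scripts to look and compute and a shell command to move; the robot and the scene stay as the last step left them, time stands still between calls to the robot, and variables do not carry over. Pictures are saved under pics/ and viewed, at most 10 in all, crops included, and the job is handed in when it is done.

```bash
mkdir -p pics
python3 - <<'E'
from rig import ctrl,viewer
import cv2,numpy as np
s=ctrl.sense();print(s)
for n in("top","scene"):
    c=viewer.get_calibration(n);print(n,c)
    p,d=viewer.snapshot(n);cv2.imwrite(f"pics/{n}0.png",p[:,:,::-1]);np.savez(f"{n}0.npz",p=p,d=d)
print(viewer.get_calibration("wrist"))
E
```

```text
{'time_s': 0.0, 'joint_positions': array([ 6.99803418e+01,  2.75491051e+01,  9.14939318e+01,  9.55875796e-04,
        6.10262044e+01, -2.66926753e+00]), 'joint_vel': array([-0.02261299, -0.02662859, -0.02837927, -0.03679495,  0.00699985,
        0.0473934 ]), 'joint_efforts': array([-2.09176484e-03, -9.50667214e+01, -4.30159700e+01, -4.05531455e-04,
        1.27754855e-02,  1.05844575e-05]), 'tool_pos': array([0.19373876, 0.62024147, 0.40407958]), 'tcp_rot': array([-1.79930873e+02, -4.05938324e-03,  1.62649143e+02]), 'force': array([ 0.58345792, -0.62812484,  0.51186689]), 'wrist_torque': array([ 0.0011214 ,  0.02431485, -0.02073185]), 'grasp_force': 0.0, 'gripper_width': 0.08543994181310663}
top {'fov_y': 47.03625319801195, 'cx': 316.5754906865627, 'cy': 199.62871208035023, 'cam_to_world': array([[ 3.43681344e-03, -9.92467521e-01,  1.22459825e-01,
         3.99415679e-01],
       [-9.99994087e-01, -3.39590454e-03,  5.42775165e-04,
        -6.16308583e-03],
       [-1.22824846e-04, -1.22460966e-01, -9.92473323e-01,
         1.57856095e+00],
       [ 0.00000000e+00,  0.00000000e+00,  0.00000000e+00,
         1.00000000e+00]])}
scene {'fov_y': 50.93275457297736, 'cx': 310.19877582968263, 'cy': 198.90103417646662, 'cam_to_world': array([[-0.27955458,  0.7454714 , -0.60507986,  1.22248287],
       [ 0.96004314,  0.22550154, -0.16572938,  0.19312698],
       [ 0.01289993, -0.62723317, -0.77872469,  0.92370506],
       [ 0.        ,  0.        ,  0.        ,  1.        ]])}
{'fov_y': 68.68943134851504, 'cx': 326.3121076683175, 'cy': 200.89550342506885, 'T_tool_cam': array([[-1.84888834e-05, -9.65297259e-01, -2.61153597e-01,
         6.67824939e-02],
       [ 9.99999433e-01,  2.60128109e-04, -1.03230370e-03,
        -4.54064283e-04],
       [ 1.06441332e-03, -2.61153468e-01,  9.65296707e-01,
         3.00989461e-02],
       [ 0.00000000e+00,  0.00000000e+00,  0.00000000e+00,
         1.00000000e+00]])}
```

View pics/top0.png

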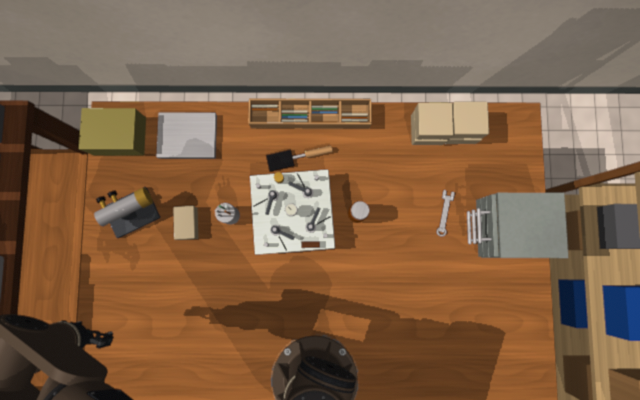

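View pics/scene0.png

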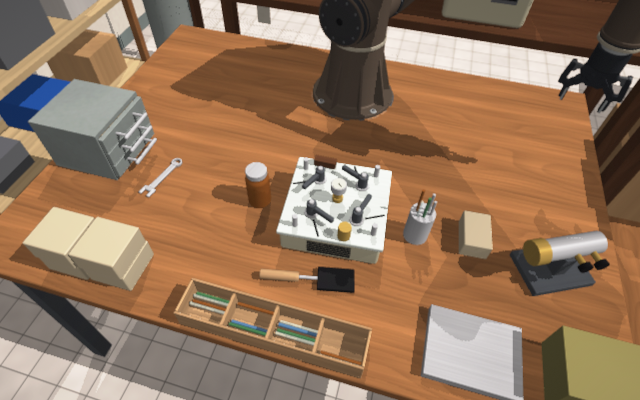

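The top view shows the cover at about (291,211) px, the gauge at its centre, the tin at (278,176), the wooden rest at (313,244), the jar at (360,211) and the rod pot at (226,213). Next I measure the cover's pose.

```bash
cat > h.py <<'E'
import numpy as np,cv2
from rig import ctrl,viewer
def cal(n,s=None):
    c=viewer.get_calibration(n); f=200/np.tan(np.radians(c['fov_y']/2))
    if n=='wrist':
        from scipy.spatial.transform import Rotation as R
        T=np.eye(4);T[:3,:3]=R.from_euler('xyz',s['tcp_rot'],degrees=True).as_matrix();T[:3,3]=s['tool_pos']
        M=T@c['T_tool_cam']
    else: M=c['cam_to_world']
    return f,c['cx'],c['cy'],M
def ray(k,uv,z):
    f,cx,cy,M=k;uv=np.atleast_2d(uv).astype(float)
    d=np.c_[(uv[:,0]-cx)/f,(uv[:,1]-cy)/f,np.ones(len(uv))]@M[:3,:3].T
    return M[:3,3]+d*((z-M[2,3])/d[:,2])[:,None]
def proj(k,P):
    f,cx,cy,M=k;q=(np.atleast_2d(P)-M[:3,3])@M[:3,:3]
    return np.c_[cx+f*q[:,0]/q[:,2],cy+f*q[:,1]/q[:,2]]
E
python3 - <<'E'
from h import *
p=np.load('top0.npz')['p'];k=cal('top')
hsv=cv2.cvtColor(p,cv2.COLOR_RGB2HSV)
m=((hsv[...,2]>170)&(hsv[...,1]<60)).astype(np.uint8);m[:165]=0;m[260:]=0;m[:,:245]=0;m[:,338:]=0
m=cv2.morphologyEx(m,cv2.MORPH_OPEN,np.ones((3,3)))
n,l,st,_=cv2.connectedComponentsWithStats(m);i=1+np.argmax(st[1:,4]);
pts=np.argwhere(l==i)[:,::-1]
W=ray(k,pts,0.082)[:,:2].astype(np.float32)
r=cv2.minAreaRect(W);print(r)
print(cv2.boxPoints(r))
cv2.imwrite('pics/topc.png',cv2.resize(p[160:262,225:375,::-1],None,fx=5,fy=5,interpolation=cv2.INTER_CUBIC))
E
```

```text
((0.5457959771156311, 0.07715333998203278), (0.25855082273483276, 0.25743430852890015), 4.804002285003662)
[[ 0.40619498  0.19459184]
 [ 0.42775446 -0.06193813]
 [ 0.68539697 -0.04028516]
 [ 0.6638375   0.2162448 ]]
```

View pics/topc.png

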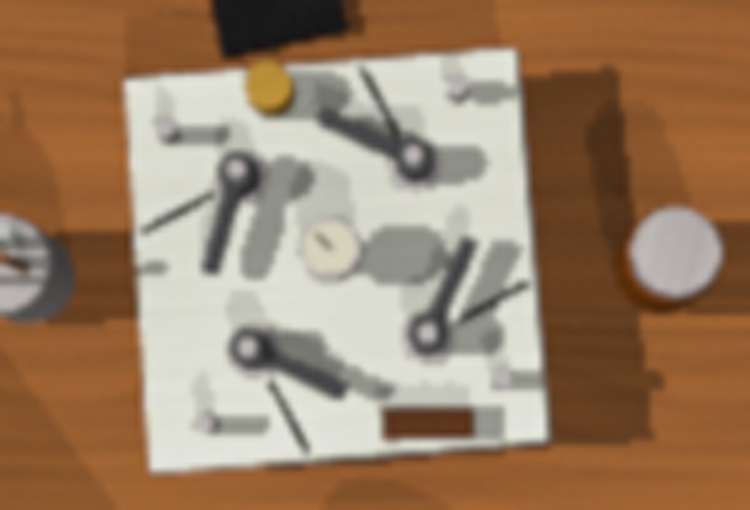

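The levers match the description: with a housing yaw of 4.8°, nut1 is upper left, nut2 lower left, nut3 lower right and nut4 upper right. I'll go above the cover with the jaws shut and take one close look.

```bash
python3 -m handwheel '[[0,0.49,-0.75,0,0,0,0],[0,0.49,-0.75,0,0,0,0],[0,0.49,-0.75,0,0,0,0],[0,0.49,-0.75,0,0,0,0],[0,0.49,-0.75,0,0,0,0],[0,0.49,-0.75,0,0,0,0],[0,0.49,-0.75,0,0,0,0],[0,0.49,-0.75,0,0,0,0]]' 60
python3 -m handwheel '[[0,0.49,-0.75,0,0,0,0],[0,0.49,-0.75,0,0,0,0],[0,0.49,-0.75,0,0,0,0],[0,0.49,-0.75,0,0,0,0],[0,0.49,-0.75,0,0,0,0],[0,0.49,-0.75,0,0,0,0],[0,0.49,-0.75,0,0,0,0],[0,0.49,-0.75,0,0,0,0]]'
python3 -m handwheel '[[0,0.49,-0.75,0,0,0,0],[0,0.49,-0.75,0,0,0,0],[0,0.49,-0.75,0,0,0,0],[0,0.49,-0.75,0,0,0,0],[0,0.49,-0.75,0,0,0,0],[0,0.49,-0.75,0,0,0,0],[0,0,0,0,0,0,0],[0,0,0,0,0,0,0]]'
python3 - <<'E'
from h import *
s=ctrl.sense();p,d=viewer.snapshot('wrist');np.savez('w1.npz',p=p,d=d,**{k:s[k] for k in('tool_pos','tcp_rot')})
print(s['tool_pos'],s['tcp_rot'],s['gripper_width'])
k=cal('wrist',s)
hsv=cv2.cvtColor(p,cv2.COLOR_RGB2HSV)
m=((hsv[...,2]>150)&(hsv[...,1]<60)).astype(np.uint8)
m=cv2.morphologyEx(m,cv2.MORPH_OPEN,np.ones((3,3)))
n,l,st,_=cv2.connectedComponentsWithStats(m);i=1+np.argmax(st[1:,4]);print(st[i])
W=ray(k,np.argwhere(l==i)[:,::-1],0.082)[:,:2].astype(np.float32)
print(cv2.minAreaRect(W))
c=np.array([.546,.077]);a=np.radians(4.8);R=np.array([[np.cos(a),-np.sin(a)],[np.sin(a),np.cos(a)]])
q=p[:,:,::-1].copy()
for i,h in enumerate([(57,57),(-57,57),(-57,-57),(57,-57)]):
    w=c+R@np.array(h)/1000
    u=proj(k,[[*w,.122]])[0]; cv2.drawMarker(q,tuple(int(v) for v in u),(0,0,255),0,12); cv2.putText(q,str(i+1),tuple(int(v)+8 for v in u),0,.6,(0,0,255),2)
cv2.imwrite('pics/w1.png',q)
E
```

```text
time_s: 0.9
tool_pos: [0.3118, 0.4394, 0.4045]
tcp_rot: [-180.0, -0.0, 162.7]
force: [0.6, -0.6, 0.2]
gripper_width: 0.0005
grasp_force: 0.0
time_s: 1.7
tool_pos: [0.4294, 0.2594, 0.4045]
tcp_rot: [-180.0, -0.0, 162.7]
force: [0.8, -0.0, 0.4]
gripper_width: -0.0004
grasp_force: 0.0
time_s: 2.5
tool_pos: [0.5172, 0.1251, 0.4044]
tcp_rot: [-180.0, -0.0, 162.6]
force: [0.3, 0.8, -0.7]
gripper_width: 0.0001
grasp_force: 0.0
[0.51716267 0.12507633 0.40437422] [-1.79986609e+02 -4.31304759e-02  1.62572888e+02] 0.00012267134773113927
[  123    57   320   238 34822]
((0.5466062426567078, 0.07415690273046494), (0.25847938656806946, 0.2646988034248352), 4.651105880737305)
```

View pics/w1.png

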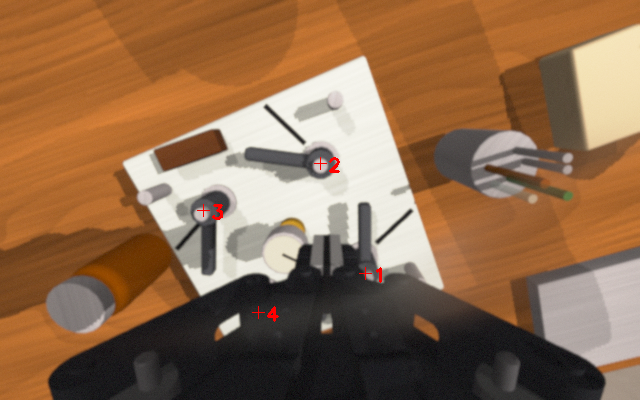

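The wrist view shows the predicted nut markers on hubs 1 (365,272), 2 (320,163) and 3 (203,211) within 2–3 px, so the pose holds. The fingers appear at (325,250). Next I check the gripper's outline from the depth and compute the strokes.

```bash
cat >> h.py <<'E'
C=np.array([.546,.0765]);YAW=4.7
def nut(i):
    a=np.radians(YAW);R=np.array([[np.cos(a),-np.sin(a)],[np.sin(a),np.cos(a)]])
    return C+R@np.array([(57,57),(-57,57),(-57,-57),(57,-57)][i-1])/1000
def peg(i,ang,back,r=.05):
    "tip xy for pushing lever i at angle ang (rad), peg centre 'back' m behind lever line"
    f=np.radians(YAW+70+90*i)-ang
    return nut(i)+r*np.array([np.cos(f),np.sin(f)])+back*np.array([-np.sin(f),np.cos(f)])
E
python3 - <<'E'
from h import *
z=np.load('w1.npz');d=z['d'];c=viewer.get_calibration('wrist');f=200/np.tan(np.radians(c['fov_y']/2))
v,u=np.nonzero((d>0.02)&(d<0.2));D=d[v,u]
P=np.c_[(u-c['cx'])/f*D,(v-c['cy'])/f*D,D,np.ones(len(D))]@c['T_tool_cam'].T
for a in range(40,190,10):
    q=P[(P[:,2]>=a/1e3)&(P[:,2]<a/1e3+.01)]
    if len(q)>20: print(a,len(q),'x',np.round(np.percentile(q[:,0],[1,99])*1e3),'y',np.round(np.percentile(q[:,1],[1,99])*1e3))
print('zmax',P[:,2].max())
k=cal('top')
for n,uv,h in(('pot',(226,213),.1),('jar',(360,211),.125),('tin',(225+268/5,160+82/5),.122),('rest',(225+428/5,160+422/5),.104)): print(n,ray(k,uv,h)[0].round(3))
for i in(4,2,1,3):
    print(i,'nut',nut(i).round(3),'start',peg(i,0,.024).round(4),'contact',peg(i,0,.017).round(4),'arc0.8 contact pts',[peg(i,t,.017).round(4).tolist() for t in(.8,1.6)],'yaw',YAW+70+90*i-90)
    for lo in(0,.8):
        t=np.linspace(lo,lo+.8,9);w=np.array([peg(i,x,.017) for x in t]);print((np.diff(w,axis=0)/.03).round(2).tolist())
E
```

```text
60 123 x [21. 22.] y [-19.  18.]
70 8611 x [10. 22.] y [-57.  56.]
80 16479 x [ 4. 19.] y [-60.  59.]
90 10882 x [-4. 19.] y [-55.  55.]
100 6163 x [-7. 19.] y [-48.  47.]
110 5439 x [-7. 14.] y [-40.  39.]
120 2639 x [-7. 15.] y [-34.  33.]
130 782 x [-9. 14.] y [-17.  17.]
140 540 x [ 7. 13.] y [-14.  13.]
150 515 x [ 8. 13.] y [-14.  13.]
160 299 x [ 8. 13.] y [-13.  12.]
zmax 0.16992981513187277
pot [0.537 0.287 0.1  ]
jar [ 0.543 -0.143  0.125]
tin [0.654 0.117 0.122]
rest [0.437 0.013 0.104]
4 nut [0.607 0.024] start [0.5975 0.0789] contact [0.6043 0.0771] arc0.8 contact pts [[0.6431, 0.0634], [0.6603, 0.026]] yaw 344.7
[[0.18, 0.0], [0.18, -0.02], [0.17, -0.03], [0.17, -0.05], [0.16, -0.07], [0.16, -0.08], [0.15, -0.1], [0.14, -0.11]]
[[0.12, -0.12], [0.11, -0.14], [0.1, -0.15], [0.08, -0.16], [0.07, -0.16], [0.05, -0.17], [0.03, -0.17], [0.01, -0.18]]
2 nut [0.485 0.129] start [0.4945 0.0741] contact [0.4877 0.0759] arc0.8 contact pts [[0.4489, 0.0896], [0.4317, 0.127]] yaw 164.7
[[-0.18, -0.0], [-0.18, 0.02], [-0.17, 0.03], [-0.17, 0.05], [-0.16, 0.07], [-0.16, 0.08], [-0.15
[... 198 characters left out ...]
54 0.1348] arc0.8 contact pts [[0.5591, 0.1736], [0.5965, 0.1908]] yaw 74.69999999999999
[[-0.0, 0.18], [0.02, 0.18], [0.03, 0.17], [0.05, 0.17], [0.07, 0.16], [0.08, 0.16], [0.1, 0.15], [0.11, 0.14]]
[[0.12, 0.12], [0.14, 0.11], [0.15, 0.1], [0.16, 0.08], [0.16, 0.07], [0.17, 0.05], [0.17, 0.03], [0.18, 0.01]]
3 nut [0.494 0.015] start [0.5484 0.025 ] contact [0.5466 0.0182] arc0.8 contact pts [[0.5329, -0.0206], [0.4955, -0.0378]] yaw 254.7
[[0.0, -0.18], [-0.02, -0.18], [-0.03, -0.17], [-0.05, -0.17], [-0.07, -0.16], [-0.08, -0.16], [-0.1, -0.15], [-0.11, -0.14]]
[[-0.12, -0.12], [-0.14, -0.11], [-0.15, -0.1], [-0.16, -0.08], [-0.16, -0.07], [-0.17, -0.05], [-0.17, -0.03], [-0.18, -0.01]]
```

```bash
python3 -m handwheel '[[0,0.67,-0.385,-0.05,0,0,0.09],[0,0.67,-0.385,-0.05,0,0,0.09],[0,0.67,-0.385,-0.05,0,0,0.09],[0,0.67,-0.385,-0.05,0,0,0.09],[0,0,0,-1,0,0,0],[0,0,0,-1,0,0,0],[0,0,0,-1,0,0,0],[0,0,0,-1,0,0,0]]'
python3 -m handwheel '[[0,0,0,0,0,0,0],[0,0.23,-0.06,0,0,0,0],[0,0,0,0,0,0,0],[0,0.18,0,0,0,0,-0.95],[0,0.18,-0.02,0,0,0,-0.95],[0,0.17,-0.03,0,0,0,-0.95],[0,0.17,-0.05,0,0,0,-0.95],[0,0,0,0,0,0,0]]'
python3 - <<'E'
from h import *
s=ctrl.sense();print(s['tool_pos'],s['tcp_rot'],s['force']);print(peg(4,.4,.017))
p,d=viewer.snapshot('wrist');cv2.imwrite('pics/w2.png',p[:,:,::-1])
E
```

```text
time_s: 3.35
tool_pos: [0.597, 0.0803, 0.2776]
tcp_rot: [180.0, -0.0, 164.9]
force: [0.7, 0.2, 0.8]
gripper_width: 0.0
grasp_force: 0.0
time_s: 4.15
tool_pos: [0.6262, 0.0746, 0.2804]
tcp_rot: [179.9, 0.1, 141.9]
force: [-0.1, 0.3, -0.1]
gripper_width: 0.0002
grasp_force: 0.2
[0.62619712 0.0746276  0.28043079] [1.79911435e+02 7.79620338e-02 1.41876654e+02] [-0.05888845  0.31140384 -0.12656506]
[0.6250556  0.07416234]
```

View pics/w2.png

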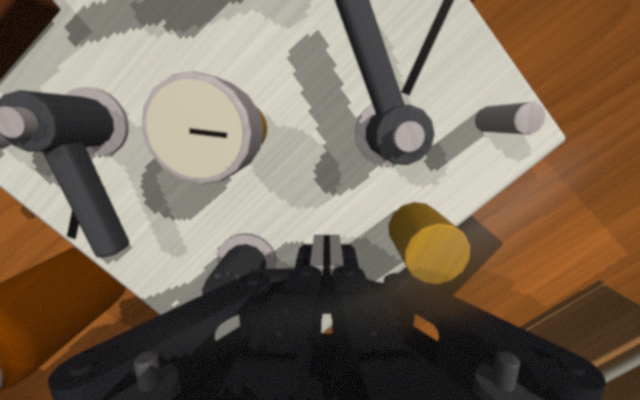

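The wrist view shows nuts 2 and 3 and the gauge, with the tin clear at (435,250). Lever 4 is hidden behind the fingers, so I check it from the scene camera.

Run:
```python
from h import *
p,d=viewer.snapshot('scene')
cv2.imwrite('pics/s2.png',cv2.resize(p[140:270,250:420,::-1],None,fx=4.5,fy=4.5,interpolation=cv2.INTER_CUBIC))
s=ctrl.sense();print(s['tool_pos'],s['tcp_rot'],s['force'],s['joint_efforts'])
```

```text
[0.62591323 0.07449463 0.27998751] [1.79923228e+02 9.45568095e-02 1.42167890e+02] [ 0.93719198  0.72050693 -0.50129297] [ 6.08765404e-02 -9.67775488e+01 -3.42693758e+01  6.78807101e-02
  1.23028751e-01  5.55615295e-01]
```

View pics/s2.png

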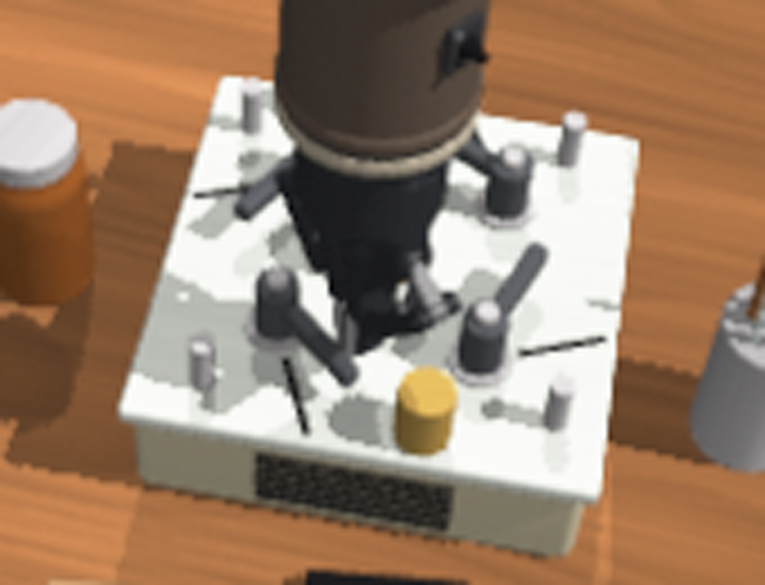

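Lever 4 now runs from its hub (278,290) to a tip at (345,375), clearly turned toward its mark, and the finger is behind it. I finish the stroke, back off and lift.

```bash
python3 -m handwheel '[[0,0.16,-0.07,0,0,0,-0.95],[0,0.16,-0.08,0,0,0,-0.95],[0,0.15,-0.10,0,0,0,-0.95],[0,0.14,-0.11,0,0,0,-0.95],[0,0,0,0,0,0,0],[0,-0.2,0.2,0,0,0,0],[0,0,0,0.9,0,0,0],[0,0,0,0.9,0,0,0]]'
python3 -m handwheel '[[0,-0.85,0.04,0,0,0,0.95],[0,-0.85,0.04,0,0,0,0.95],[0,-0.85,0.04,0,0,0,0.95],[0,-0.85,0.04,0,0,0,0.95],[0,-0.85,0.04,0,0,0,0.95],[0,0,0,0,0,0,0.95],[0,0,0,0,0,0,0.95],[0,0,0,0,0,0,0.95]]'
python3 - <<'E'
from h import *
s=ctrl.sense();print(s['tool_pos'],s['tcp_rot'],s['force'])
p,d=viewer.snapshot('wrist')
k=cal('wrist',s)
q=p[:,:,::-1].copy()
for i in(1,2,3,4):
  for a in (.8,1.6):
    g=np.array([[*peg(i,a,0,r),.116] for r in(0,.068)]);u=proj(k,g).astype(int)
    cv2.line(q,tuple(int(v) for v in u[0]),tuple(int(v) for v in u[1]),(0,0,255),1)
cv2.imwrite('pics/w3.png',q)
print((peg(2,0,.024)-s['tool_pos'][:2])/.03, (164.7-s['tcp_rot'][2])/6,(.278-s['tool_pos'][2])/.03)
E
```

```text
time_s: 5.05
tool_pos: [0.6368, 0.0701, 0.3328]
tcp_rot: [-179.9, -0.0, 119.4]
force: [0.9, -0.5, -1.1]
gripper_width: -0.0
grasp_force: 0.0
time_s: 5.85
tool_pos: [0.5096, 0.076, 0.333]
tcp_rot: [180.0, 0.0, 165.3]
force: [0.1, -0.1, 0.5]
gripper_width: 0.0003
grasp_force: 0.0
[0.5095885  0.07596612 0.33304629] [1.79996081e+02 4.02511310e-02 1.65283008e+02] [ 0.05578812 -0.07019414  0.53379982]
[-0.50372003 -0.06297039] -0.09716797045118142 -1.834876312132657
```

View pics/w3.png

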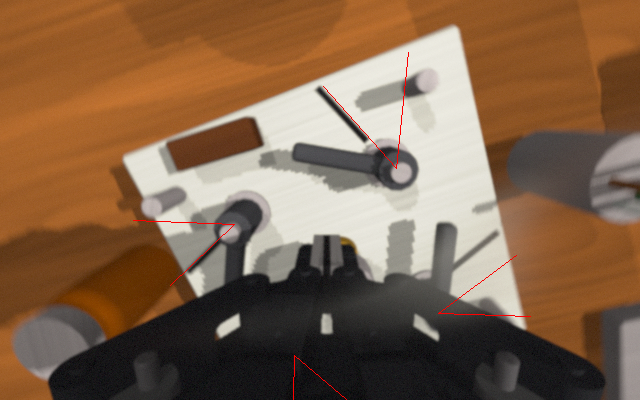

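The overlay lines fit hubs 2 (396,167) and 3 (235,225), and both levers are still loose. Now nut 2.

```bash
python3 -m handwheel '[[0,-0.5,-0.06,0,0,0,-0.1],[0,0,0,-0.9,0,0,0],[0,0,0,-0.93,0,0,0],[0,0,0,0,0,0,0],[0,-0.23,0.06,0,0,0,0],[0,0,0,0,0,0,0],[0,-0.18,0,0,0,0,-0.95],[0,-0.18,0.02,0,0,0,-0.95]]'
python3 -m handwheel '[[0,-0.17,0.03,0,0,0,-0.95],[0,-0.17,0.05,0,0,0,-0.95],[0,-0.16,0.07,0,0,0,-0.95],[0,-0.16,0.08,0,0,0,-0.95],[0,-0.15,0.10,0,0,0,-0.95],[0,-0.14,0.11,0,0,0,-0.95],[0,0,0,0,0,0,0],[0,0,0,0,0,0,0]]'
python3 -m handwheel '[[0,0.2,-0.2,0,0,0,0],[0,0,0,0.9,0,0,0],[0,0,0,0.95,0,0,0],[0,0.63,0.29,0,0,0,-1],[0,0.63,0.29,0,0,0,-1],[0,0.63,0.29,0,0,0,-1],[0,0.63,0.29,0,0,0,-1],[0,0.5,0.2,0,0,0,-1]]'
python3 - <<'E'
from h import *
s=ctrl.sense();print(s['tool_pos'],s['tcp_rot'],s['force'])
p,d=viewer.snapshot('top')
cv2.imwrite('pics/t4.png',cv2.resize(p[160:262,225:375,::-1],None,fx=5,fy=5,interpolation=cv2.INTER_CUBIC))
print((peg(1,0,.024)-s['tool_pos'][:2])/.03, (74.7-s['tcp_rot'][2])/6,(.278-s['tool_pos'][2])/.03)
E
```

```text
time_s: 6.7
tool_pos: [0.4781, 0.0763, 0.2792]
tcp_rot: [179.9, 0.2, 152.6]
force: [6.8, -3.2, -3.5]
gripper_width: 0.0002
grasp_force: 3.3
time_s: 7.5
tool_pos: [0.4493, 0.0896, 0.2788]
tcp_rot: [179.9, 0.0, 118.7]
force: [0.4, 0.7, 0.3]
gripper_width: -0.0
grasp_force: 0.2
time_s: 8.3
tool_pos: [0.5471, 0.1242, 0.3335]
tcp_rot: [180.0, -0.0, 88.4]
force: [0.8, -0.1, -0.5]
gripper_width: 0.0
grasp_force: 0.0
[0.54712952 0.12424489 0.3335145 ] [ 1.79974224e+02 -6.31433879e-03  8.84423084e+01] [ 0.76265665 -0.08458691 -0.54993564]
[-0.11841683  0.12594022] -2.2903847315969323 -1.850483276585413
```

View pics/t4.png

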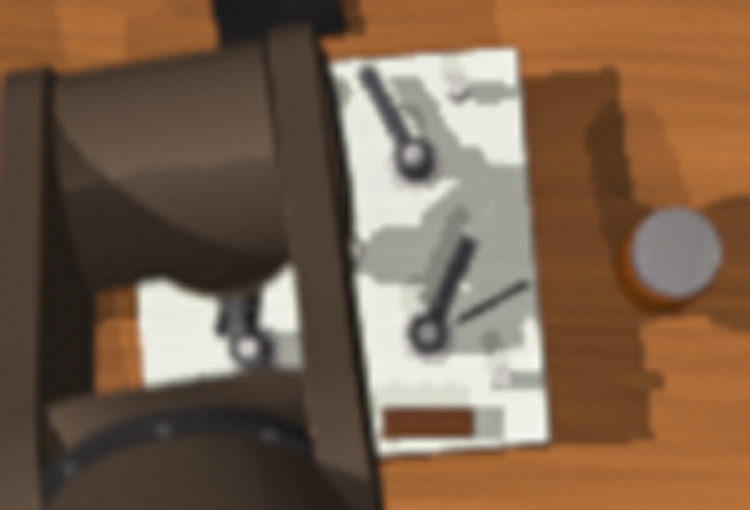

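Lever 4 lies over its mark, from hub (412,157) to tip (370,72). Lever 3 is still loose. Now nut 1, then over to nut 3.

```bash
python3 -m handwheel '[[0,-0.06,0.06,0,0,0,-0.8],[0,-0.06,0.07,0,0,0,-0.8],[0,0,0,0,0,0,-0.7],[0,0,0,-0.92,0,0,0],[0,0,0,-0.93,0,0,0],[0,0,0,0,0,0,0],[0,0.06,0.23,0,0,0,0],[0,0,0,0,0,0,0]]'
python3 -m handwheel '[[0,0,0.18,0,0,0,-0.95],[0,0.02,0.18,0,0,0,-0.95],[0,0.03,0.17,0,0,0,-0.95],[0,0.05,0.17,0,0,0,-0.95],[0,0.07,0.16,0,0,0,-0.95],[0,0.08,0.16,0,0,0,-0.95],[0,0.1,0.15,0,0,0,-0.95],[0,0.11,0.14,0,0,0,-0.95]]'
python3 -m handwheel '[[0,0,0,0,0,0,0],[0,0,0,0,0,0,0],[0,-0.2,-0.2,0,0,0,0],[0,0,0,0.95,0,0,0],[0,0,0,0.95,0,0,0],[0,0,-0.95,0,0,0,0.95],[0,0,-0.95,0,0,0,0.95],[0,0,-0.95,0,0,0,0.95]]'
python3 -m handwheel '[[0,0,-0.95,0,0,0,0.95],[0,0,-0.95,0,0,0,0.95],[0,0,0,0,0,0,0.95],[0,0,0,0,0,0,0.95],[0,0,0,0,0,0,0.95],[0,0,0,0,0,0,0],[0,0,0,0,0,0,0],[0,0,0,0,0,0,0]]'
python3 - <<'E'
from h import *
s=ctrl.sense();print(s['tool_pos'],s['tcp_rot'],s['force'])
print((peg(3,0,.024)-s['tool_pos'][:2])/.03, (74.7-s['tcp_rot'][2])/6,(.278-s['tool_pos'][2])/.03)
E
```

```text
time_s: 9.15
tool_pos: [0.5448, 0.1356, 0.2791]
tcp_rot: [179.9, -0.1, 74.9]
force: [0.9, -0.5, -0.1]
gripper_width: -0.0003
grasp_force: 0.0
time_s: 9.95
tool_pos: [0.5575, 0.1744, 0.2791]
tcp_rot: [180.0, 0.0, 29.0]
force: [-4.5, -3.0, 2.0]
gripper_width: 0.0001
grasp_force: 3.0
time_s: 10.75
tool_pos: [0.5512, 0.0817, 0.3354]
tcp_rot: [180.0, -0.0, 46.7]
force: [0.9, -0.3, 0.2]
gripper_width: -0.0001
grasp_force: 0.0
time_s: 11.55
tool_pos: [0.5516, 0.0258, 0.3349]
tcp_rot: [180.0, -0.0, 74.7]
force: [0.9, 0.4, 0.2]
gripper_width: -0.0
grasp_force: 0.0
[0.55156116 0.02575876 0.33491402] [ 1.79989012e+02 -2.91843942e-03  7.47020850e+01] [0.90893338 0.35176204 0.23655877]
[-0.10460569 -0.02606188] -0.00034749349441653976 -1.8971340578569234
```

```bash
python3 -m handwheel '[[0,-0.1,-0.03,-0.1,0,0,0],[0,0,0,-0.9,0,0,0],[0,0,0,-0.9,0,0,0],[0,0,0,0,0,0,0],[0,-0.06,-0.23,0,0,0,0],[0,0,0,0,0,0,0],[0,0,-0.18,0,0,0,-0.95],[0,-0.02,-0.18,0,0,0,-0.95]]'
python3 -m handwheel '[[0,-0.03,-0.17,0,0,0,-0.95],[0,-0.05,-0.17,0,0,0,-0.95],[0,-0.07,-0.16,0,0,0,-0.95],[0,-0.08,-0.16,0,0,0,-0.95],[0,-0.1,-0.15,0,0,0,-0.95],[0,-0.11,-0.14,0,0,0,-0.95],[0,0,0,0,0,0,0],[0,0,0,0,0,0,0]]'
python3 -m handwheel '[[0,0.2,0.2,0,0,0,0],[0,0,0,0.95,0,0,0],[0,0,0,0.95,0,0,0],[0,-0.7,0.3,0.5,0,0,0],[0,-0.7,0.3,0.5,0,0,0],[0,-0.7,0.3,0.5,0,0,0],[0,-0.7,0.3,0.5,0,0,0],[0,0,0,0,0,0,0]]'
cat > look.py <<'E'
import sys
from h import *
s=ctrl.sense();print(s['tool_pos'],s['tcp_rot'],s['force'])
p,d=viewer.snapshot('wrist');k=cal('wrist',s);q=p[:,:,::-1].copy()
for i in(1,2,3,4):
    # lever angle: darkest ray at r=25..64, z=.116
    T=np.arange(-.3,1.9,.01);v=[]
    for t in T:
        g=np.array([[*peg(i,t,0,r),.116] for r in np.linspace(.03,.062,20)]);u=np.round(proj(k,g)).astype(int)
        ok=(u[:,0]>=0)&(u[:,0]<640)&(u[:,1]>=0)&(u[:,1]<400)
        v.append((p[u[ok,1],u[ok,0]].mean(1)<85).mean() if ok.all() else 0)
    v=np.array(v);b=T[v>.9];print(i,v.max().round(2),(b.min().round(2),b.mean().round(3),b.max().round(2)) if len(b) else None)
    for a in(.8,1.6):
        u=proj(k,np.array([[*peg(i,a,0,r),.116] for r in(0,.068)])).astype(int).tolist();cv2.line(q,u[0],u[1],(0,0,255),1)
cv2.imwrite(sys.argv[1],q)
E
python3 look.py pics/w5.png
```

```text
time_s: 12.35
tool_pos: [0.5468, 0.0072, 0.2792]
tcp_rot: [179.9, -0.1, 63.2]
force: [1.0, 8.5, -1.9]
gripper_width: -0.0002
grasp_force: 3.6
time_s: 13.15
tool_pos: [0.5336, -0.0214, 0.2791]
tcp_rot: [179.9, -0.1, 29.2]
force: [2.1, 0.9, 1.1]
gripper_width: 0.0001
grasp_force: 0.9
time_s: 13.95
tool_pos: [0.4536, 0.0217, 0.3966]
tcp_rot: [180.0, -0.1, 29.3]
force: [-0.0, 0.3, -0.8]
gripper_width: 0.0
grasp_force: 0.0
[0.45362888 0.02173722 0.39659528] [ 1.79965269e+02 -6.48831387e-02  2.92959556e+01] [-0.01719886  0.34864388 -0.82970688]
1 0 None
2 1.0 (np.float64(0.62), np.float64(0.66), np.float64(0.7))
3 0.95 (np.float64(0.88), np.float64(0.88), np.float64(0.88))
4 0 None
```

View pics/w5.png

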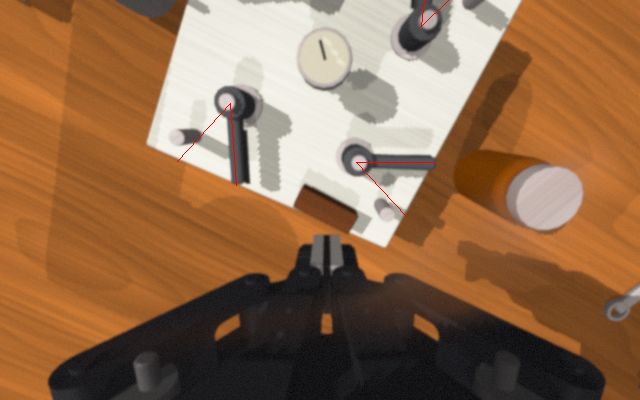

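Levers 2 (tip 243,183) and 3 (tip 433,162) lie on the projected halfway lines, near enough. Nuts 1 and 4 are outside the view. I shift forward and fit the lever lines numerically.

```bash
python3 -m handwheel '[[0,0.6,0.33,0.3,0,0,0],[0,0.6,0.33,0.3,0,0,0],[0,0.6,0.33,0.3,0,0,0],[0,0.6,0.33,0.3,0,0,0],[0,0,0,0,0,0,0],[0,0,0,0,0,0,0],[0,0,0,0,0,0,0],[0,0,0,0,0,0,0]]'
cat > look.py <<'E'
import sys
from h import *
s=ctrl.sense();print(s['tool_pos'],s['tcp_rot'],s['force'])
p,d=viewer.snapshot('wrist');k=cal('wrist',s);f,cx,cy,M=k
cv2.imwrite(sys.argv[1],p[:,:,::-1])
vv,uu=np.mgrid[:400,:640];v=vv.ravel();u=uu.ravel();D=d.ravel()
P=np.c_[(u-cx)/f*D,(v-cy)/f*D,D]@M[:3,:3].T+M[:3,3]
g=p.reshape(-1,3).mean(1)
for i in(1,2,3,4):
    n=nut(i);w=P[:,:2]-n;r=np.hypot(*w.T)
    # dark points standing at lever-top height, clear of hub, by depth
    m=(D>0)&(abs(P[:,2]-.116)<.006)&(r>.02)&(r<.075)
    hub=(D>0)&(P[:,2]>.1195)&(P[:,2]<.127)&(r<.02)
    m&=g<110
    a=np.arctan2(w[m,1],w[m,0]);ref=np.radians(YAW+70+90*i)
    t=(ref-a+np.pi/2)%(2*np.pi)-np.pi/2
    t=t[(t>-.5)&(t<2)]
    print(i,len(t),np.percentile(t,[5,50,95]).round(2) if len(t)>5 else None,'hub',((P[hub,:2].mean(0)-n)*1e3).round(1) if hub.any() else None)
E
python3 look.py pics/w6.png
```

```text
time_s: 14.8
tool_pos: [0.5267, 0.06, 0.4303]
tcp_rot: [-180.0, 0.1, 29.2]
force: [0.0, 0.1, 0.1]
gripper_width: 0.0001
grasp_force: 0.0
[0.52666301 0.05999791 0.43034834] [-1.79979698e+02  5.11136377e-02  2.91939937e+01] [0.03621658 0.11069541 0.10855671]
1 691 [0.62 0.77 1.02] hub [ 1.2 -0.8]
2 516 [0.58 0.76 1.82] hub [ 3.2 -0.8]
3 546 [0.58 0.76 0.92] hub [5.5 1.2]
4 767 [0.64 0.79 0.95] hub [1.3 1.3]
```

All four levers measure about 0.76–0.79, so round one is done. Round two starts with nuts 1 and 3.

Run:
```python
from h import *
s=ctrl.sense()
for i in (1,2,3,4): print(i,peg(i,.8,.024).round(4),((peg(i,.8,.017)-peg(i,.8,.024))/.03).round(2))
i=1
print((peg(i,.8,.024)-s['tool_pos'][:2])/.03,(.279-s['tool_pos'][2])/.03,(28.9-s['tcp_rot'][2])/6)
```

```text
1 [0.553  0.1702] [0.2  0.11]
2 [0.4523 0.0835] [-0.11  0.2 ]
3 [ 0.539  -0.0172] [-0.2  -0.11]
4 [0.6397 0.0695] [ 0.11 -0.2 ]
[0.8757965  3.67114075] -5.0490902002759555 -0.049375537688662874
```

```bash
python3 -m handwheel '[[0,0.22,0.92,-0.3,0,0,0],[0,0.22,0.92,-0.3,0,0,0],[0,0.22,0.92,-0.3,0,0,0],[0,0.22,0.91,-0.3,0,0,0],[0,0,0,-0.96,0,0,0],[0,0,0,-0.96,0,0,0],[0,0,0,-0.96,0,0,0],[0,0,0,-0.97,0,0,0]]'
python3 -m handwheel '[[0,0,0,0,0,0,0],[0,0.2,0.11,0,0,0,0],[0,0.12,0.12,0,0,0,-0.95],[0,0.14,0.11,0,0,0,-0.95],[0,0.15,0.10,0,0,0,-0.95],[0,0.16,0.08,0,0,0,-0.95],[0,0.16,0.07,0,0,0,-0.95],[0,0.17,0.05,0,0,0,-0.95]]'
python3 -m handwheel '[[0,0.17,0.03,0,0,0,-0.95],[0,0,0,0,0,0,0],[0,0.09,0.01,0,0,0,-0.5],[0,0,0,0,0,0,0],[0,0.09,0.01,0,0,0,-0.45],[0,0,0,0,0,0,0],[0,0,0,0,0,0,0],[0,0,0,0,0,0,0]]'
python3 -c "
from h import *
print(peg(1,1.6,.018))"
```

```text
time_s: 15.65
tool_pos: [0.5532, 0.1703, 0.2783]
tcp_rot: [180.0, -0.0, 29.2]
force: [0.5, 0.8, 0.2]
gripper_width: -0.0
grasp_force: 0.0
time_s: 16.45
tool_pos: [0.5864, 0.1899, 0.2807]
tcp_rot: [-180.0, 0.1, -5.2]
force: [-6.8, 1.2, -3.8]
gripper_width: -0.0002
grasp_force: 3.3
time_s: 17.25
tool_pos: [0.5972, 0.1913, 0.2804]
tcp_rot: [-180.0, -0.1, -16.3]
force: [-3.6, 2.4, 4.1]
gripper_width: 0.0004
grasp_force: 2.2
[0.59551815 0.19105554]
```

```bash
python3 -m handwheel '[[0,0.04,-0.01,0,0,0,0],[0,0,0,0,0,0,0],[0,0,0,0,0,0,0],[0,0,0,0,0,0,0],[0,0,0,0,0,0,0],[0,0,0,0,0,0,0],[0,0,0,0,0,0,0],[0,0,0,0,0,0,0]]'
python3 -m handwheel '[[0,0.04,-0.01,0,0,0,0],[0,0,0,0,0,0,0],[0,0,0,0,0,0,0],[0,0,0,0,0,0,0],[0,0,0,0,0,0,0],[0,0,0,0,0,0,0],[0,0,0,0,0,0,0],[0,0,0,0,0,0,0]]'
```

```text
time_s: 18.05
tool_pos: [0.5983, 0.191, 0.2799]
tcp_rot: [-180.0, -0.0, -16.3]
force: [-4.7, 2.6, 4.4]
gripper_width: 0.0001
grasp_force: 2.6
time_s: 18.85
tool_pos: [0.5988, 0.1909, 0.2798]
tcp_rot: [-180.0, 0.1, -16.3]
force: [-10.5, 4.8, 7.7]
gripper_width: -0.0001
grasp_force: 5.7
```

```bash
python3 -m handwheel '[[0,0.05,-0.01,0,0,0,0],[0,0,0,0,0,0,0],[0,0,0,0,0,0,0],[0,0,0,0,0,0,0],[0,0,0,0,0,0,0],[0,0,0,0,0,0,0],[0,0,0,0,0,0,0],[0,0,0,0,0,0,0]]'
python3 -c "
from h import *
print(peg(3,.8,.024)-ctrl.sense()['tool_pos'][:2]+np.array([.009,0]))"
```

```text
time_s: 19.65
tool_pos: [0.5995, 0.1908, 0.2797]
tcp_rot: [180.0, 0.2, -16.3]
force: [-18.5, 8.4, 12.1]
gripper_width: 0.0001
grasp_force: 9.6
[-0.05143731 -0.20796885]
```

Nut 1 is firmly on its stop, with the force climbing. Over to nut 3.

```bash
python3 -m handwheel '[[0,-0.3,0,0,0,0,0],[0,0,0,1,0,0,0],[0,0,0,1,0,0,0],[0,-0.22,-0.87,0,0,0,0.95],[0,-0.22,-0.87,0,0,0,0.95],[0,-0.22,-0.87,0,0,0,0.95],[0,-0.22,-0.87,0,0,0,0.95],[0,-0.22,-0.87,0,0,0,0.95]]'
python3 -m handwheel '[[0,-0.22,-0.87,0,0,0,0.95],[0,-0.22,-0.87,0,0,0,0.95],[0,-0.22,-0.87,0,0,0,0.95],[0,0,0,0,0,0,0],[0,0,0,0,0,0,0],[0,0,0,0,0,0,0],[0,0,0,0,0,0,0],[0,0,0,0,0,0,0]]'
python3 -c "
from h import *
s=ctrl.sense()
print((peg(3,.8,.024)-s['tool_pos'][:2])/.03,(.279-s['tool_pos'][2])/.03,(28.9-s['tcp_rot'][2])/6)"
```

```text
time_s: 20.45
tool_pos: [0.5589, 0.0586, 0.3398]
tcp_rot: [180.0, -0.1, 12.4]
force: [-0.5, -0.8, -0.3]
gripper_width: 0.0001
grasp_force: 0.0
time_s: 21.25
tool_pos: [0.5393, -0.0179, 0.3393]
tcp_rot: [180.0, -0.0, 29.2]
force: [-0.2, 0.2, -0.3]
gripper_width: -0.0001
grasp_force: 0.0
[-0.00779989  0.02453933] -2.0090444451588585 -0.057698848171437334
```

```bash
python3 -m handwheel '[[0,0,0.02,-1,0,0,0],[0,0,0,-1,0,0,0],[0,0,0,0,0,0,0],[0,-0.2,-0.11,0,0,0,0],[0,-0.12,-0.12,0,0,0,-0.95],[0,-0.14,-0.11,0,0,0,-0.95],[0,-0.15,-0.1,0,0,0,-0.95],[0,-0.16,-0.08,0,0,0,-0.95]]'
python3 -m handwheel '[[0,-0.16,-0.07,0,0,0,-0.95],[0,-0.17,-0.05,0,0,0,-0.95],[0,-0.17,-0.03,0,0,0,-0.95],[0,0,0,0,0,0,0],[0,-0.09,-0.01,0,0,0,-0.5],[0,-0.09,-0.01,0,0,0,-0.45],[0,0,0,0,0,0,0],[0,0,0,0,0,0,0]]'
python3 -m handwheel '[[0,-0.04,0.01,0,0,0,0],[0,-0.04,0.01,0,0,0,0],[0,0,0,0,0,0,0],[0,0,0,0,0,0,0],[0,0,0,0,0,0,0],[0,0,0,0,0,0,0],[0,0,0,0,0,0,0],[0,0,0,0,0,0,0]]'
```

```text
time_s: 22.05
tool_pos: [0.5169, -0.0337, 0.2812]
tcp_rot: [180.0, -0.2, 6.2]
force: [6.2, 4.0, -4.0]
gripper_width: 0.0001
grasp_force: 3.3
time_s: 22.85
tool_pos: [0.4965, -0.0388, 0.281]
tcp_rot: [-180.0, -0.2, -16.3]
force: [5.8, -0.3, 3.4]
gripper_width: 0.0001
grasp_force: 2.4
time_s: 23.65
tool_pos: [0.4956, -0.0386, 0.2811]
tcp_rot: [-179.9, -0.4, -16.3]
force: [12.9, -3.2, 2.0]
gripper_width: 0.0002
grasp_force: 6.9
```

```bash
python3 -m handwheel '[[0,-0.06,0.01,0,0,0,0],[0,0,0,0,0,0,0],[0,0,0,0,0,0,0],[0,0,0,0,0,0,0],[0,0,0,0,0,0,0],[0,0,0,0,0,0,0],[0,0,0,0,0,0,0],[0,0,0,0,0,0,0]]'
python3 -c "
from h import *
s=ctrl.sense();print(peg(3,1.6,.018))
print((peg(4,.8,.026)-s['tool_pos'][:2])/.03,(118.9-s['tcp_rot'][2])/6)"
```

```text
time_s: 24.45
tool_pos: [0.4949, -0.0385, 0.2813]
tcp_rot: [-179.9, -0.6, -16.3]
force: [20.3, -4.2, -2.1]
gripper_width: -0.0
grasp_force: 10.4
[ 0.49648185 -0.03805554]
[4.79459057 3.65775946] 22.540652987857708
```

```bash
python3 -m handwheel '[[0,0.35,0,0,0,0,0],[0,0,0,1,0,0,0],[0,0,0,1,0,0,1],[0,0.15,0.65,0.6,0,0,1],[0,0.15,0.65,0.6,0,0,1],[0,0.15,0.65,0.6,0,0,1],[0,0.15,0.65,0.6,0,0,1],[0,0.15,0.65,0.6,0,0,1]]'
python3 -m handwheel '[[0,0,0,0,0,0,0.9],[0,0,0,0,0,0,0.9],[0,0,0,0,0,0,0],[0,0,0,0,0,0,0],[0,0,0,0,0,0,0],[0,0,0,0,0,0,0],[0,0,0,0,0,0,0],[0,0,0,0,0,0,0]]'
python3 look.py pics/w7.png
```

```text
time_s: 25.25
tool_pos: [0.524, 0.0605, 0.4306]
tcp_rot: [-180.0, 0.0, 19.9]
force: [0.2, -0.6, 0.2]
gripper_width: 0.0004
grasp_force: 0.0
time_s: 26.05
tool_pos: [0.5244, 0.0597, 0.4293]
tcp_rot: [-180.0, 0.0, 30.4]
force: [0.5, -0.3, 0.3]
gripper_width: 0.0001
grasp_force: 0.0
[0.52437761 0.05965011 0.4292562 ] [-1.79995117e+02  8.80028550e-03  3.03796173e+01] [ 0.45283603 -0.30572151  0.31149301]
1 796 [1.51 1.64 1.84] hub [ 1.2 -0.6]
2 526 [0.57 0.76 1.82] hub [ 3.1 -0.7]
3 431 [1.35 1.53 1.69] hub [5.  1.2]
4 776 [0.64 0.78 0.95] hub [1.2 1.2]
```

View pics/w7.png

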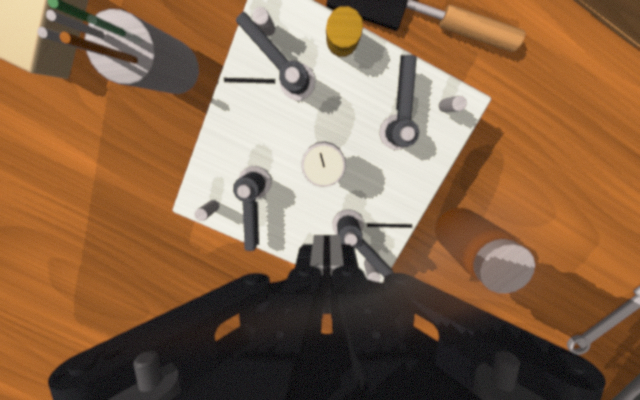

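Levers 1 (tip 243,20) and 3 (tip 388,272) lie against their posts, 2 and 4 are still at halfway, and the bystanders are in place. Now nut 4.

```bash
python3 -m handwheel '[[0,0.48,0.04,-0.2,0,0,1],[0,0.48,0.04,-0.2,0,0,1],[0,0.48,0.04,-0.2,0,0,1],[0,0.48,0.04,-0.2,0,0,1],[0,0.48,0.04,-0.2,0,0,1],[0,0.48,0.04,-0.2,0,0,1],[0,0.48,0.04,-0.2,0,0,1],[0,0.48,0.04,-0.2,0,0,1]]'
python3 -m handwheel '[[0,0,0,0,0,0,1],[0,0,0,0,0,0,1],[0,0,0,0,0,0,1],[0,0,0,0,0,0,1],[0,0,0,0,0,0,1],[0,0,0,0,0,0,1],[0,0,0,0,0,0,0.7],[0,0,0,0,0,0,0]]'
python3 -c "
from h import *
s=ctrl.sense()
print((peg(4,.8,.025)-s['tool_pos'][:2])/.03,(.279-s['tool_pos'][2])/.03,(118.9-s['tcp_rot'][2])/6,s['joint_positions'])"
```

```text
time_s: 26.9
tool_pos: [0.6402, 0.0694, 0.3809]
tcp_rot: [-180.0, 0.0, 78.6]
force: [-1.0, 0.1, 0.0]
gripper_width: -0.0001
grasp_force: 0.0
time_s: 27.7
tool_pos: [0.6396, 0.0693, 0.3812]
tcp_rot: [-180.0, -0.0, 118.7]
force: [0.1, 0.4, -0.2]
gripper_width: 0.0001
grasp_force: 0.0
[-0.01400778  0.03624884] -3.4065755231946846 0.03723823960417386 [ 3.48518534e+00  2.82827295e+01  9.37781541e+01 -1.97102266e-03
  5.79481240e+01 -2.51903393e+01]
```

```bash
python3 -m handwheel '[[0,0,0.03,-0.85,0,0,0],[0,0,0,-0.85,0,0,0],[0,0,0,-0.85,0,0,0],[0,0,0,-0.85,0,0,0],[0,0,0,0,0,0,0],[0,0.11,-0.22,0,0,0,0],[0,0.12,-0.12,0,0,0,-0.95],[0,0.11,-0.14,0,0,0,-0.95]]'
python3 -m handwheel '[[0,0.1,-0.15,0,0,0,-0.95],[0,0.08,-0.16,0,0,0,-0.95],[0,0.07,-0.16,0,0,0,-0.95],[0,0.05,-0.17,0,0,0,-0.95],[0,0.03,-0.17,0,0,0,-0.95],[0,0.01,-0.18,0,0,0,-0.95],[0,0,0,0,0,0,0],[0,0,0,0,0,0,0]]'
python3 -m handwheel '[[0,-0.01,-0.04,0,0,0,0],[0,-0.01,-0.04,0,0,0,0],[0,0,0,0,0,0,0],[0,0,0,0,0,0,0],[0,0,0,0,0,0,0],[0,0,0,0,0,0,0],[0,0,0,0,0,0,0],[0,0,0,0,0,0,0]]'
python3 -c "
from h import *
print(peg(4,1.6,.018))"
```

```text
time_s: 28.5
tool_pos: [0.6501, 0.0558, 0.2806]
tcp_rot: [180.0, -0.0, 106.9]
force: [-2.9, 6.5, -5.4]
gripper_width: 0.0002
grasp_force: 3.4
time_s: 29.3
tool_pos: [0.6604, 0.0265, 0.2809]
tcp_rot: [180.0, -0.1, 72.9]
force: [-1.2, 9.3, -5.4]
gripper_width: -0.0001
grasp_force: 4.4
time_s: 30.1
tool_pos: [0.6602, 0.0257, 0.281]
tcp_rot: [179.9, -0.2, 72.9]
force: [2.1, 26.2, -7.0]
gripper_width: -0.0
grasp_force: 12.3
[0.66055554 0.02698185]
```

Nut 4 is on its stop at 26 N. Now nut 2.

```bash
python3 -m handwheel '[[0,0,0.35,0,0,0,0],[0,0,0,1,0,0,0],[0,0,0,1,0,0,0],[0,-0.87,0.2,0,0,0,0.96],[0,-0.87,0.2,0,0,0,0.96],[0,-0.87,0.2,0,0,0,0.96],[0,-0.87,0.2,0,0,0,0.96],[0,-0.87,0.2,0,0,0,0.96]]'
python3 -m handwheel '[[0,-0.87,0.2,0,0,0,0.96],[0,-0.87,0.2,0,0,0,0.96],[0,-0.87,0.2,0,0,0,0.96],[0,0,0,0,0,0,0],[0,0,0,0,0,0,0],[0,0,0,0,0,0,0],[0,0,0,0,0,0,0],[0,0,0,0,0,0,0]]'
python3 -c "
from h import *
s=ctrl.sense()
print((peg(2,.8,.025)-s['tool_pos'][:2])/.03,(.279-s['tool_pos'][2])/.03,(118.9-s['tcp_rot'][2])/6)"
```

```text
time_s: 30.9
tool_pos: [0.5285, 0.0642, 0.341]
tcp_rot: [179.8, 0.0, 102.0]
force: [0.4, 0.2, 0.0]
gripper_width: -0.0003
grasp_force: 0.0
time_s: 31.7
tool_pos: [0.4512, 0.0821, 0.3394]
tcp_rot: [180.0, 0.0, 119.0]
force: [-0.2, 0.4, 0.1]
gripper_width: 0.0003
grasp_force: 0.0
[0.05320299 0.01727492] -2.0117522965575914 -0.023852524609679904
```

```bash
python3 -m handwheel '[[0,0.05,0.02,-1,0,0,0],[0,0,0,-1,0,0,0],[0,0,0,0,0,0,0],[0,-0.11,0.22,0,0,0,0],[0,-0.12,0.12,0,0,0,-0.95],[0,-0.11,0.14,0,0,0,-0.95],[0,-0.1,0.15,0,0,0,-0.95],[0,-0.08,0.16,0,0,0,-0.95]]'
python3 -m handwheel '[[0,-0.07,0.16,0,0,0,-0.95],[0,-0.05,0.17,0,0,0,-0.95],[0,-0.03,0.17,0,0,0,-0.95],[0,-0.01,0.18,0,0,0,-0.95],[0,0,0,0,0,0,0],[0,0,0,0,0,0,0],[0,0,0,0,0,0,0],[0,0,0,0,0,0,0]]'
python3 -m handwheel '[[0,0.01,0.04,0,0,0,0],[0,0.01,0.04,0,0,0,0],[0,0,0,0,0,0,0],[0,0,0,0,0,0,0],[0,0,0,0,0,0,0],[0,0,0,0,0,0,0],[0,0,0,0,0,0,0],[0,0,0,0,0,0,0]]'
python3 -c "
from h import *
print(peg(2,1.6,.018))"
```

```text
time_s: 32.5
tool_pos: [0.4366, 0.1068, 0.2807]
tcp_rot: [179.9, 0.0, 96.1]
force: [1.2, -5.9, -5.4]
gripper_width: 0.0
grasp_force: 3.3
time_s: 33.3
tool_pos: [0.4318, 0.1269, 0.2797]
tcp_rot: [180.0, -0.0, 73.6]
force: [0.1, 0.7, -0.1]
gripper_width: 0.0004
grasp_force: 0.0
time_s: 34.1
tool_pos: [0.4321, 0.1286, 0.2793]
tcp_rot: [-180.0, 0.1, 73.5]
force: [-0.0, -15.5, 7.2]
gripper_width: 0.0003
grasp_force: 7.7
[0.43144446 0.12601815]
```

```bash
python3 -m handwheel '[[0,0,0.05,0,0,0,0],[0,0,0,0,0,0,0],[0,0,0,0,0,0,0],[0,0,0,0,0,0,0],[0,0,0,0,0,0,0],[0,0,0,0,0,0,0],[0,0,0,0,0,0,0],[0,0,0,0,0,0,0]]'
python3 -m handwheel '[[0,0,-0.35,0,0,0,0],[0,0,0,1,0,0,0],[0,0,0,1,0,0,-1],[0,0.65,-0.35,0.6,0,0,-1],[0,0.65,-0.35,0.6,0,0,-1],[0,0.65,-0.35,0.6,0,0,-1],[0,0.65,-0.35,0.6,0,0,-1],[0,0.5,-0.35,0.6,0,0,-1]]'
python3 -m handwheel '[[0,0,0,0,0,0,-1],[0,0,0,0,0,0,0],[0,0,0,0,0,0,0],[0,0,0,0,0,0,0],[0,0,0,0,0,0,0],[0,0,0,0,0,0,0],[0,0,0,0,0,0,0],[0,0,0,0,0,0,0]]'
python3 look.py pics/w8.png
```

```text
time_s: 34.9
tool_pos: [0.4321, 0.1293, 0.2793]
tcp_rot: [-180.0, 0.2, 73.6]
force: [1.3, -31.6, 7.9]
gripper_width: 0.0001
grasp_force: 14.7
time_s: 35.7
tool_pos: [0.5262, 0.0672, 0.4301]
tcp_rot: [180.0, -0.0, 37.3]
force: [0.2, 0.2, 0.5]
gripper_width: -0.0002
grasp_force: 0.0
time_s: 36.5
tool_pos: [0.5253, 0.0679, 0.4293]
tcp_rot: [-180.0, 0.0, 31.5]
force: [1.1, 0.6, 0.7]
gripper_width: 0.0002
grasp_force: 0.0
[0.52526554 0.06788708 0.42927806] [-1.79997254e+02  1.86921807e-03  3.15100905e+01] [1.09541119 0.63714811 0.7062109 ]
1 781 [1.51 1.64 1.83] hub [ 1.1 -0.4]
2 490 [1.47 1.62 1.83] hub [ 3.1 -0.4]
3 352 [1.35 1.53 1.7 ] hub [5.2 1.4]
4 730 [1.41 1.57 1.72] hub [1.1 1.4]
```

```bash
python3 -c "
from rig import finish_job
print(finish_job())"
```

```text
the job is handed in; nothing more can be done
None
```

I tightened all four lever nuts in two crisscross rounds and handed the job in at about 36 s. Every lever was pushed firmly against its stop post (final readings 1.53–1.64 rad), and no bystander had visibly moved when I last viewed them, before the final two pushes. The hand-in returned no verdict.

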